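# Load a cover boss-up in the leak-test nest and run the test

### The job

Lay the aluminium cover flat and fully home in the pocket of the leak-test nest, with its round boss facing up and its flat sealing face down, and let go of it. Then press the three keys of the control box fully in, one at a time, from the smallest to the largest. Press no key before the cover is home, and do not knock over or shift the can, the bearing block and the wrench.

Things in the scene. Friction and masses are not known exactly. Their poses are not given: they have to be found in the camera images.
- cover: Bare aluminium plate 66 x 56 x 18 mm with a round boss (26 mm diameter, 8 mm high) in the middle of one large face. Starts upright, free, on a 66 mm edge, turned any way. Origin: middle of that edge, at mid-thickness. x out of the boss face (plate x -9 to 9 mm, boss 9 to 17 mm at z 28 mm); y along the 66 mm edge; z up the 56 mm side.
- cover_flat (a point): Centre of the cover's flat sealing face, which carries a thin black gasket line and no boss; axes as the cover.
- cover_boss (a point): Centre of the top of the cover's boss; axes as the cover.
- nest: Fixed steel nest, green rims. Origin on the bench under the pocket's centre, x away from the loading side. Pocket x -30..30, y -35..35 mm, black floor 12 mm up; level deck x -95..-30, y -35..35, 18 mm up; rims 24 mm up at both sides (y 35..47, beside deck and pocket) and behind (x 30..42). Column behind, x 64..86, y -11..11, 175 mm tall.
- pocket (a point): Centre of the pocket's floor (pocket 60 x 70 mm, 6 mm below the deck; the cover fits with 2 mm to spare all round, its 66 mm side along y); axes as the nest.
- deck (a point): Centre of the loading deck's upper face, 62.5 mm from the pocket's centre along the nest's -x; axes as the nest.
- keybox: Fixed grey control box, 70 x 160 mm, 35 mm high, origin under its centre; along its y a row of three round grey spring keys: middle-sized at y = 52 mm, smallest at y = 2 mm, largest at y = -50 mm.
- key_s_top (a point): Centre of the top of the smallest key (16 mm diameter). Goes straight down.
- key_m_top (a point): Centre of the top of the middle-sized key (24 mm diameter). Goes straight down.
- key_l_top (a point): Centre of the top of the largest key (34 mm diameter). Goes straight down.
- key_s (a joint): Travel of the smallest key: 0 released, 0.006 m fully in (about 4 N); it springs back.
- key_m (a joint): Travel of the middle-sized key: 0 released, 0.006 m fully in (about 4 N); it springs back.
- key_l (a joint): Travel of the largest key: 0 released, 0.006 m fully in (about 4 N); it springs back.
- can: Closed pale metal can, 56 mm diameter, 85 mm tall, upright; bystander. Origin: centre of its underside.
- bearing: Grey bearing block on a foot 30 x 90 mm, 60 mm tall; bystander. Origin: centre of its underside; y along the foot.
- wrench: Steel wrench lying flat, 170 mm long along its x, between the robot and the nest; bystander. Origin: on the bench under its middle.
There are look-alikes about, which are no part of the job. Several things have the shape of the nest; the one meant has the colours described above.

How it is judged:
On the way, in this order (a step that is already met when the one before it is completed fails the run):
1. the cover lies home in the pocket, boss up, and the fingers are off it (distance between cover_flat and pocket below 0.005 m and angle between cover's own x axis and vertical below 0.08 rad and angle between the y axis of cover and the y axis of nest, either way round below 0.1 rad and contact force between the fingers and cover below 0.2 N), for 0.2 s.
2. the smallest key is pressed fully in (value of joint key_s above 0.0045 m).
3. the middle-sized key is pressed fully in (value of joint key_m above 0.0045 m).
4. the largest key is pressed fully in (value of joint key_l above 0.0045 m).
At the end, for the whole second after the job is handed in: Cover at rest in the pocket, boss up: flat face centre within 5 mm of the pocket floor centre, tilt under 0.08 rad, 66 mm side along the pocket within 0.1 rad; keys sprung back (under 2 mm in); can, bearing block and wrench within 20 mm of where they stood, can upright (distance between cover_flat and pocket below 0.005 m and angle between cover's own x axis and vertical below 0.08 rad and angle between the y axis of cover and the y axis of nest, either way round below 0.1 rad and linear speed of cover below 0.02 m/s and value of joint each of key_s, key_m, key_l below 0.002 m and distance of each of can, bearing, wrench from where it was at the start of the episode below 0.02 m and angle between can's own z axis and vertical below 0.2 rad); the robot touches nothing.
It fails at once if two keys are pressed at once (both more than 3 mm in) (value of joint each of key_s, key_m above 0.003 m or value of joint each of key_m, key_l above 0.003 m or value of joint each of key_s, key_l above 0.003 m).
It fails at once if a key is pressed (more than 3 mm in) while the cover is not home in the pocket, boss up (value of joint any of key_s, key_m, key_l above 0.003 m and not (distance between cover_flat and pocket below 0.005 m and angle between cover's own x axis and vertical below 0.08 rad and angle between the y axis of cover and the y axis of nest, either way round below 0.1 rad)).
It fails at once if the can, the bearing block or the wrench is shifted more than 20 mm, or the can tipped over (distance of any of can, bearing, wrench from where it was at the start of the episode above 0.02 m or angle between can's own z axis and vertical above 0.5 rad).
It also fails if it takes over 62 s, if anything falls off the work surface, if the arm or the gripper's body presses on something with over 40 N, if the wrist force passes 120 N, or if a joint passes its speed limit or range.

### The arm

A 6-joint arm with a two-finger parallel gripper is mounted at the origin on the work surface. World frame = base frame: x ahead of the robot, y to its left, z up, the work surface at z = 0. Lengths are in m, angles in rad, forces in N, time in s.
With the tool pointing down it reaches from about 0.325 to 0.9 m from the base axis. Payload 3.5 kg.
Tool frame: the origin (TCP) lies on the centre line of the jaws, within the pads' length; the fingertips stand 25 mm ahead of it and the grasp point (between the pads) lies 6 mm ahead of it; x points along the fingers, z is the direction in which the jaws open and shut, and the axes are right-handed (so a half turn about x gives the same grasp; the last joint's range is limited). The gripper opens to 85 mm and grips with 20 to 120 N. Pads are 22 mm wide; open, the fingers measure 114 mm over their backs; the gripper's body (76 mm by 85 mm) begins 54 mm behind the grasp point. The pads swing forward as they close: fully open they stand 13 mm farther back than shut.
Start: joints at [1.219, 0.276, -0.026, 1.268, 0, 1.467], TCP at [0.154, 0.606, 0.256] pointing down, gripper open.
Joint ranges: [-3.12, 3.12], [-0.85, 1.88], [-1.08, 1.24], [-1.95, 2.15], [-1.57, 1.53], [-3.14, 3.14]. Speed limits (rad/s): [2.57, 2.57, 3.14, 3.14, 3.14, 3.14].

### API

Orientations are given as a 3x3 rotation matrix whose columns are the frame's x, y, z axes.
In Python, from plant import * gives the robot as it stands.
- The arm moves only by the tool drive_tool, never from a script. Its arguments are lists of equal length, an entry for each row: "travel": the shift along the world's x, y, z normalised to -1 to 1, where 1 is 0.025 m, a list of three; "turn": the turn about the world's z normalised to -1 to 1, where 1 is 0.12 rad. In form: {"travel": [[dx, dy, dz], ...], "turn": [turn, ...]}. A call has 1 to 10 rows; each row shifts and turns the commanded pose from where the row before left it; what a row does not reach is not made up. A row lasts 1/10 s, in which the tool goes at most 50 mm and 8.59 degrees, less where a joint would pass 70% of its speed; a pose out of reach is approached as far as the arm can. A call with a number of a shift or a turn outside -1 to 1 is refused whole. A call with a gripper value outside its range is refused whole. "claw" is the closure, from 0 (fully open) to 1 (shut), set as the call begins (left out, the last holds). The fingers move at their own pace and stop on an object; the grip force is fixed at half the most. Time passes only in rows, so rows that do not move let the fingers close. It gives the time, the measured TCP pose, the force and the opening at its end, in the units of the state.
- get_state(): the state, without advancing time (a new reading comes with each control period).
- get_image(name): name is "side" or "top"; returns (picture, depth): 480x640x3 uint8, blue, green, red; 480x640 float32, m along the optical axis (not along the pixel's ray), 0 where there is no reading.
- camera_model(name): a dict with "intrinsics" (3x3 intrinsics, pixels), "world_from_camera" (4x4, takes a point from camera to world coordinates). Camera axes: x right, y up, looking along -z (the intrinsics and any distortion apply to the point x, -y, -z); pixel columns grow to the right and rows downward; lengths in m; the calibration is good to about 2 mm. A picture is of the moment at which its call begins. camera_model takes no time and is no camera call.
- finish_job(): hands the job in, once; it reports no verdict.
The state is a dict: "time_s": time; "joint_positions": joint angles; "qd": joint speeds; "effort": joint torques, N m; "position": TCP position; "ee_rot": TCP orientation; "force": force on the tool from outside, world axes, zero at the start; "wrist_torque": the same for the moment, N m; "gripper_width": opening from 0.0 (shut) to 1.0 (fully open).
Only numpy, scipy, OpenCV 4.12 (cv2) and the standard library are available. Lean on these libraries where they do the work, as an engineer would, in place of code of your own. Each camera call takes 0.05 s, during which the arm holds its last target. There are 200 camera calls.

## Working session

There is one attempt and no reset: what is moved stays moved. The work goes in short steps, Python scripts to look and compute and a tool call to move; the robot and the scene stay as the last step left them, time stands still between calls to the robot, and variables do not carry over. Pictures are saved under pics/ and viewed, about 8 in all and at most 12, crops included, and the job is handed in when it is done.

Besides the shell and the picture viewer there is one more tool, called after "Request:" as a command line: name --pt "numbers of a row" for each row, then --argument value for the rest. drive_tool: Moves the arm, as the interface text tells. Its arguments: {"type":"object","properties":{"travel":{"type":"array"},"turn":{"type":"array"},"claw":{"type":"number"}},"required":["travel","turn"]}

```bash
mkdir -p pics; cat > h.py <<'E'
from plant import *
import numpy as np, cv2
def snap(n):
    im,d=get_image(n); cv2.imwrite(f'pics/{n}_{get_state()["time_s"]:.2f}.png',im); np.savez(f'pics/{n}.npz',im=im,d=d); return im,d
def cloud(n,d):
    m=camera_model(n);K=np.array(m["intrinsics"]);T=np.array(m["world_from_camera"])
    v,u=np.mgrid[0:480,0:640]
    p=np.stack([(u-K[0,2])/K[0,0]*d,-(v-K[1,2])/K[1,1]*d,-d],-1)
    return p@T[:3,:3].T+T[:3,3]
E
python3 - <<'E'
from h import *
for n in("side","top"):
    im,d=snap(n); m=camera_model(n); print(n,{k:np.round(v,3) if k!='x' else v for k,v in m.items() if k in("intrinsics","world_from_camera")},m.keys())
    np.save(f'pics/{n}_c.npy',cloud(n,d))
print(get_state())
E
ls pics
```

```text
side {'intrinsics': array([[482.596,   0.   , 320.737],
       [  0.   , 482.596, 242.761],
       [  0.   ,   0.   ,   1.   ]]), 'world_from_camera': array([[ 0.918,  0.264, -0.295,  0.191],
       [-0.396,  0.613, -0.683, -0.741],
       [ 0.001,  0.744,  0.668,  0.834],
       [ 0.   ,  0.   ,  0.   ,  1.   ]])} dict_keys(['intrinsics', 'world_from_camera'])
top {'intrinsics': array([[620.027,   0.   , 315.729],
       [  0.   , 620.027, 236.924],
       [  0.   ,   0.   ,   1.   ]]), 'world_from_camera': array([[-0.006,  0.991, -0.133,  0.306],
       [-1.   , -0.005,  0.01 ,  0.037],
       [ 0.009,  0.133,  0.991,  1.585],
       [ 0.   ,  0.   ,  0.   ,  1.   ]])} dict_keys(['intrinsics', 'world_from_camera'])
{'time_s': 0.1, 'joint_positions': array([ 1.21861800e+00,  2.77111537e-01, -2.77681288e-02,  1.26801720e+00,
        2.11912158e-05,  1.46740567e+00]), 'qd': array([-0.00080508, -0.00170509,  0.00352706,  0.00185708, -0.00132125,
       -0.00060851]), 'effort': array([ 3.51933897e-05, -4.46709394e+01,  2.96128106e+01,  8.49642092e-03,
       -1.08740412e-04,  2.16064990e-06]), 'position': array([0.15365884, 0.60512401, 0.25522608]), 'ee_rot': array([[-7.44457779e-04, -9.69211551e-01,  2.46228381e-01],
       [-1.96430682e-03,  2.46229392e-01,  9.69209589e-01],
       [-9.99997794e-01,  2.37867529e-04, -2.08713625e-03]]), 'force': array([ 0.4712902 , -0.04407509,  0.9778928 ]), 'wrist_torque': array([ 0.00308767, -0.07167648,  0.02484129]), 'gripper_width': 0.9996831058461526}
side.npz
side_0.05.png
side_c.npy
top.npz
top_0.10.png
top_c.npy
```

View pics/side_0.05.png

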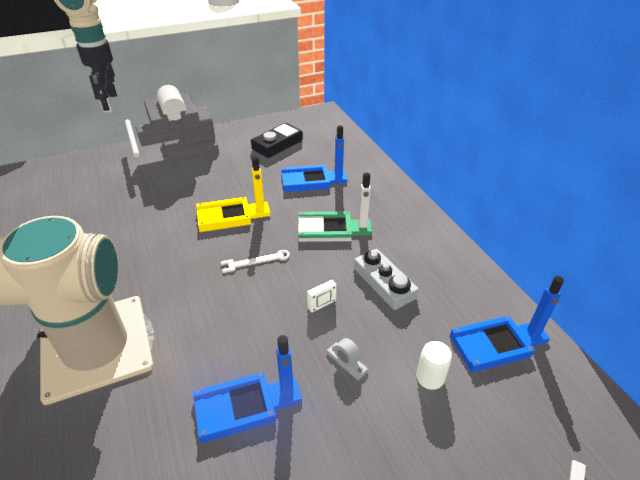

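View pics/top_0.10.png

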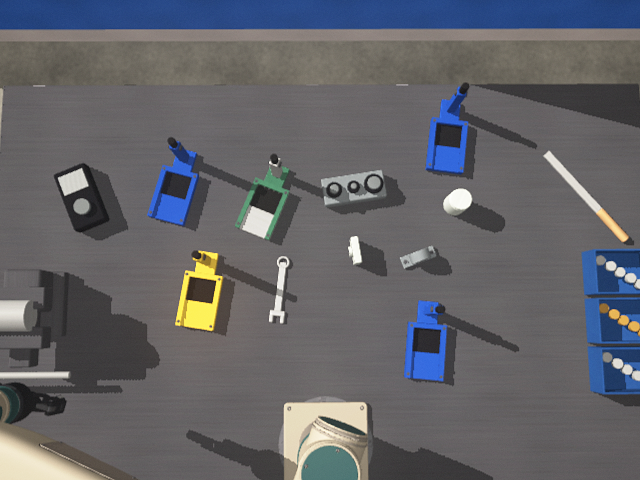

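```bash
cat > m.py <<'E'
from h import *
def seg(n,box):
    z=np.load(f'pics/{n}.npz');im=z['im'].astype(int);P=cloud(n,z['d']);ok=z['d']>0
    m=np.zeros_like(ok);x0,y0,x1,y1=box;m[y0:y1,x0:x1]=1
    return im,P,m&ok
if __name__=="__main__":
    for n,bx in(("side",dict(nest=(285,165,385,250),cover=(295,275,350,318),keys=(345,240,425,310))),
                ("top",dict(nest=(225,150,305,245),cover=(335,228,372,275),keys=(312,160,395,215)))):
        for k,b in bx.items():
            im,P,m=seg(n,b); B,G,R=im[...,0],im[...,1],im[...,2]
            if k=="nest":
                m&=(G>R+25)&(G>B+10)&(P[...,2]>.014)&(P[...,2]<.035)
            else: m&=(P[...,2]>(.012 if k=="cover" else .025))&(P[...,2]<.08)
            p=P[m]; r=cv2.minAreaRect(p[:,:2].astype(np.float32)*1000)
            print(n,k,len(p),'z pct',np.round(np.percentile(p[:,2],[2,25,50,75,98]),4),'rect',[np.round(x,1) for x in r])
            if k=="cover":
                t=p[p[:,2]>.048]; print('  top slab',len(t),[np.round(x,1) for x in cv2.minAreaRect(t[:,:2].astype(np.float32)*1000)])
            if k=="keys":
                t=p[p[:,2]>.038]; lab=None
                print('  above38',len(t),np.round(np.percentile(t[:,2],[5,50,95]),4))
    a=[cv2.resize(cv2.imread('pics/side_0.05.png')[220:330,280:430],None,fx=4,fy=4,interpolation=2),cv2.resize(cv2.imread('pics/top_0.10.png')[150:280,235:400],None,fx=3.6,fy=3.6,interpolation=2)]
    a=[cv2.resize(x,(600,int(x.shape[0]*600/x.shape[1]))) for x in a]
    v=np.vstack(a);print(v.shape);cv2.imwrite('pics/crop1.png',cv2.resize(v,None,fx=600/v.shape[0],fy=600/v.shape[0]))
E
python3 m.py
```

```text
side nest 769 z pct [0.0143 0.0174 0.023  0.0251 0.0284] rect [array([614.1, 147. ]), array([101.4, 191.2]), np.float64(66.9)]
side cover 560 z pct [0.0135 0.0276 0.0444 0.056  0.0589] rect [array([477.5, -79.9]), array([66.9, 22.3]), np.float64(9.4)]
  top slab 253 [array([477.6, -79.4]), array([66.8, 20.9]), np.float64(7.9)]
side keys 1647 z pct [0.0268 0.0349 0.0371 0.0477 0.0591] rect [array([639.8, -78.2]), array([ 73.2, 161. ]), np.float64(9.2)]
  above38 739 [0.0385 0.0484 0.059 ]
top nest 723 z pct [0.0144 0.0187 0.0218 0.0244 0.0294] rect [array([616.6, 148.3]), array([ 95.2, 190.7]), np.float64(67.4)]
top cover 265 z pct [0.0174 0.0439 0.053  0.0555 0.0608] rect [array([480.3, -74. ]), array([66.6, 26.7]), np.float64(9.7)]
  top slab 190 [array([481.2, -77.9]), array([66.2, 18. ]), np.float64(8.8)]
top keys 1669 z pct [0.0269 0.0326 0.0364 0.0455 0.0592] rect [array([642.6, -76.4]), array([ 72. , 160.9]), np.float64(8.7)]
  above38 721 [0.0384 0.0466 0.0591]
(912, 600, 3)
```

View pics/crop1.png

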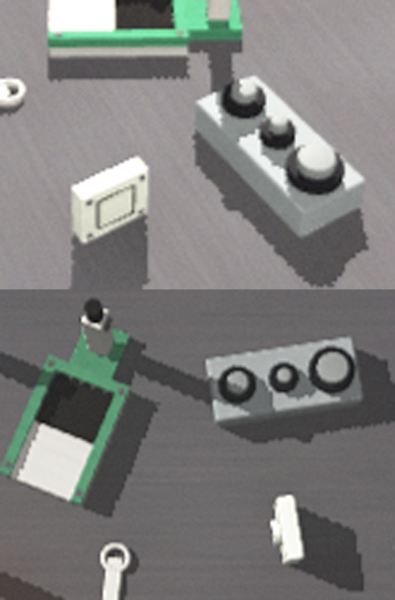

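```bash
cat > m2.py <<'E'
from m import *
a=np.radians(9.0);O=np.array([.641,-.077])
for n,b,nb in(("side",(345,240,425,310),(285,165,385,250)),("top",(312,160,395,215),(225,150,305,245))):
    im,P,m=seg(n,b)
    for k,y,r in(("s",.002,.008),("m",.052,.012),("l",-.05,.017)):
        c=O+y*np.array([-np.sin(a),np.cos(a)])
        q=P[m&(np.hypot(P[...,0]-c[0],P[...,1]-c[1])<r+.006)&(P[...,2]>.039)]
        h=np.percentile(q[:,2],90); t=q[q[:,2]>h-.004]
        print(n,k,np.round(c,4),'top z',np.round(np.percentile(q[:,2],[50,75,90,97]),4),'ctr',np.round((t.min(0)+t.max(0))/2,4),np.round(t.max(0)-t.min(0),3))
    im,P,m=seg(n,nb); w=m&(im.min(2)>130)&(P[...,2]>.01)&(P[...,2]<.03); bl=m&(im.max(2)<60)&(P[...,2]>.004)&(P[...,2]<.02)
    for nm,mm in(("deck",w),("pocket",bl)):
        mm=cv2.morphologyEx(mm.astype(np.uint8),cv2.MORPH_OPEN,np.ones((3,3)))>0
        nl,L,st,_=cv2.connectedComponentsWithStats(mm.astype(np.uint8)); i=1+st[1:,4].argmax(); p=P[L==i]
        print(n,nm,len(p),'z',np.round(np.median(p[:,2]),4),[np.round(x,1) for x in cv2.minAreaRect(p[:,:2].astype(np.float32)*1000)])
E
python3 m2.py
```

```text
side s [ 0.6407 -0.075 ] top z [0.0497 0.0558 0.0577 0.0589] ctr [ 0.6389 -0.0751  0.0577] [0.014 0.018 0.006]
side m [ 0.6329 -0.0256] top z [0.052  0.0569 0.0585 0.0597] ctr [ 0.631  -0.0268  0.0577] [0.021 0.022 0.006]
side l [ 0.6488 -0.1264] top z [0.0548 0.0578 0.059  0.0605] ctr [ 0.6466 -0.1272  0.0585] [0.03  0.032 0.007]
side deck 419 z 0.0193 [array([554.5, 169.3]), array([81.3, 65.6]), np.float64(66.5)]
side pocket 59 z 0.0136 [array([634. , 161.9]), array([32. , 27.1]), np.float64(64.9)]
top s [ 0.6407 -0.075 ] top z [0.0483 0.0539 0.0563 0.0617] ctr [ 0.6399 -0.0734  0.0583] [0.02  0.015 0.011]
top m [ 0.6329 -0.0256] top z [0.048  0.0545 0.0572 0.0599] ctr [ 0.6373 -0.0253  0.0577] [0.026 0.02  0.009]
top l [ 0.6488 -0.1264] top z [0.0507 0.0555 0.059  0.0611] ctr [ 0.6495 -0.1249  0.0591] [0.031 0.028 0.008]
top deck 634 z 0.0169 [array([557.5, 170.8]), array([69.8, 65.4]), np.float64(67.6)]
top pocket 495 z 0.0111 [array([616.5, 149.9]), array([67.9, 55.9]), np.float64(67.2)]
```

Request:
drive_tool --pt "0.434 -0.913 0" --pt "0.434 -0.913 0" --pt "0.434 -0.913 0" --pt "0.434 -0.913 0" --pt "0.434 -0.913 0" --pt "0.434 -0.913 0" --pt "0.434 -0.913 0" --pt "0.434 -0.913 0" --pt "0.434 -0.913 0" --pt "0.434 -0.913 0" --turn '[-0.324, -0.324, -0.324, -0.324, -0.324, -0.324, -0.324, -0.324, -0.324, -0.324]' --claw 0

```text
time_s: 1.1
position: [0.2624, 0.3763, 0.2558]
ee_rot: [[-0.001, -0.803, 0.596], [-0.001, 0.596, 0.803], [-1.0, 0.0, -0.001]]
force: [-0.2, 1.0, 0.4]
gripper_width: 1.0
```

Request:
drive_tool --pt "0.434 -0.913 0" --pt "0.434 -0.913 0" --pt "0.434 -0.913 0" --pt "0.434 -0.913 0" --pt "0.434 -0.913 0" --pt "0.434 -0.913 0" --pt "0.434 -0.913 0" --pt "0.434 -0.913 0" --pt "0.434 -0.913 0" --pt "0.434 -0.913 0" --turn '[-0.324, -0.324, -0.324, -0.324, -0.324, -0.324, -0.324, -0.324, -0.324, -0.324]'

```text
time_s: 2.1
position: [0.3708, 0.1482, 0.256]
ee_rot: [[-0.001, -0.517, 0.856], [-0.0, 0.856, 0.517], [-1.0, 0.0, -0.001]]
force: [0.9, -0.6, -0.2]
gripper_width: 1.0
```

Request:
drive_tool --pt "0.434 -0.913 0" --pt "0.434 -0.913 0" --pt "0.434 -0.913 0" --pt "0.434 -0.913 0" --pt "0.434 -0.913 0" --pt "0.434 -0.913 0" --pt "0.434 -0.913 0" --pt "0.434 -0.913 0" --pt "0.434 -0.913 0" --pt "0.434 -0.913 0" --turn '[-0.324, -0.324, -0.324, -0.324, -0.324, -0.324, -0.324, -0.324, -0.324, -0.324]'

```text
time_s: 3.1
position: [0.4793, -0.0799, 0.2558]
ee_rot: [[-0.001, -0.153, 0.988], [0.0, 0.988, 0.153], [-1.0, 0.001, -0.001]]
force: [0.2, -0.4, -0.7]
gripper_width: 0.999
```

Request:
drive_tool --pt "0 0 0" --pt "0 0 0" --pt "0 0 0" --turn '[0, 0, 0]'

```text
time_s: 3.4
position: [0.4786, -0.0783, 0.2559]
ee_rot: [[-0.001, -0.156, 0.988], [0.001, 0.988, 0.156], [-1.0, 0.001, -0.001]]
force: [0.4, -0.1, -0.3]
gripper_width: 1.005
```

Request:
drive_tool --pt "0 0 -1" --pt "0 0 -1" --pt "0 0 -1" --pt "0 0 -1" --pt "0 0 -1" --pt "0 0 0" --turn '[0, 0, 0, 0, 0, 0]'

```text
time_s: 4.0
position: [0.4757, -0.077, 0.1281]
ee_rot: [[-0.008, -0.156, 0.988], [0.002, 0.988, 0.157], [-1.0, 0.004, -0.007]]
force: [-0.6, 0.7, -0.6]
gripper_width: 1.001
```

```bash
python3 - <<'E'
from h import *
a,_=snap("side");b,_=snap("top")
v=np.hstack([cv2.resize(a[210:350,250:400],(400,373),interpolation=2),cv2.resize(b[190:300,290:410],(400,373),interpolation=2)]);cv2.imwrite('pics/c2.png',v)
E
```

```text
(no output)
```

View pics/c2.png

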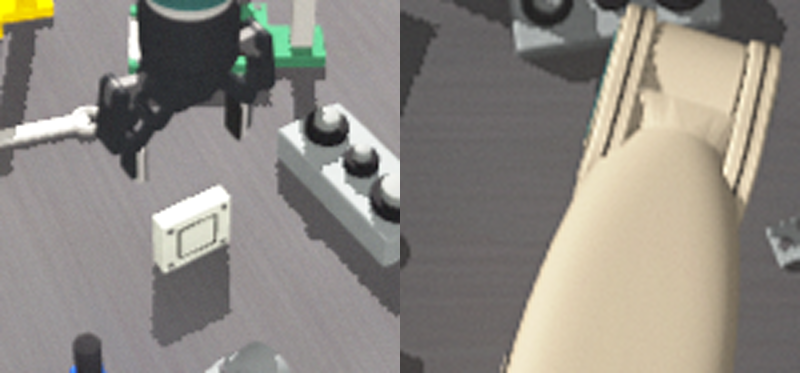

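The picture shows the open fingers at (135,165) and (240,125) in the crop, straddling the cover's ends at (155,225) and (228,200), with the gasket face towards the camera.

Request:
drive_tool --pt "0 0 -0.7" --pt "0 0 -0.7" --pt "0 0 -0.7" --pt "0 0 -0.7" --pt "0 0 -0.4" --pt "0 0 -0.24" --pt "0 0 0" --pt "0 0 0" --turn '[0, 0, 0, 0, 0, 0, 0, 0]'

```text
time_s: 4.9
position: [0.4802, -0.0792, 0.0461]
ee_rot: [[0.001, -0.155, 0.988], [-0.0, 0.988, 0.155], [-1.0, -0.001, 0.001]]
force: [-0.2, -0.3, -0.6]
gripper_width: 0.996
```

Request:
drive_tool --pt "0 0 0" --pt "0 0 0" --pt "0 0 0" --pt "0 0 0" --pt "0 0 0" --pt "0 0 0" --pt "0 0 0" --pt "0 0 0" --turn '[0, 0, 0, 0, 0, 0, 0, 0]' --claw 1

```text
time_s: 5.7
position: [0.4803, -0.0794, 0.0464]
ee_rot: [[0.002, -0.155, 0.988], [-0.001, 0.988, 0.155], [-1.0, -0.001, 0.002]]
force: [-0.3, 0.0, 5.8]
gripper_width: 0.762
```

Request:
drive_tool --pt "0 0 0.5" --pt "0 0 0.8" --pt "0 0 0.8" --pt "0 0 0.8" --pt "0.281 0.692 0" --pt "0.281 0.692 0" --pt "0.281 0.692 0" --pt "0.281 0.692 0" --turn '[0, 0, 0, 0, 0.607, 0.607, 0.607, 0.607]'

```text
time_s: 6.5
position: [0.5073, -0.0091, 0.1182]
ee_rot: [[-0.0, -0.435, 0.901], [0.0, 0.901, 0.435], [-1.0, 0.0, -0.0]]
force: [0.3, 0.5, -1.4]
gripper_width: 0.76
```

Request:
drive_tool --pt "0.281 0.692 0" --pt "0.281 0.692 0" --pt "0.281 0.692 0" --pt "0.281 0.692 0" --pt "0.281 0.692 0" --pt "0.281 0.692 0" --pt "0.281 0.692 0" --pt "0.281 0.692 0" --pt "0.281 0.692 0" --pt "0.281 0.692 0" --turn '[0.607, 0.607, 0.607, 0.607, 0.607, 0.607, 0.607, 0.607, 0.607, 0.607]'

```text
time_s: 7.5
position: [0.5775, 0.1639, 0.118]
ee_rot: [[-0.001, -0.924, 0.382], [-0.0, 0.382, 0.924], [-1.0, 0.001, -0.0]]
force: [-0.0, 0.7, -1.4]
gripper_width: 0.759
```

Request:
drive_tool --pt "0 0 0" --pt "0 0 0" --pt "0 0 0" --turn '[0, 0, 0]'

```text
time_s: 7.8
position: [0.577, 0.1626, 0.1177]
ee_rot: [[-0.001, -0.922, 0.386], [-0.0, 0.386, 0.922], [-1.0, 0.001, -0.001]]
force: [0.4, 0.1, -2.2]
gripper_width: 0.761
```

```bash
python3 - <<'E'
from h import *
a,_=snap("side");b,_=snap("top")
v=np.hstack([cv2.resize(a[150:270,270:400],(400,370),interpolation=2),cv2.resize(b[140:250,215:335],(400,370),interpolation=2)]);cv2.imwrite('pics/c3.png',v)
E
```

```text
(no output)
```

View pics/c3.png

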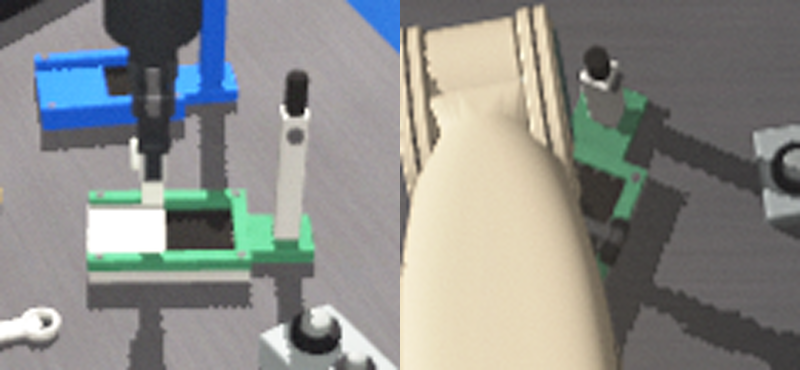

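Request:
drive_tool --pt "0.066 0 -0.6" --pt "0 0 -0.6" --pt "0 0 -0.4" --pt "0 0 -0.3" --pt "0 0 -0.08" --pt "0 0 0" --pt "0 0 0" --turn '[0, 0, 0, 0, 0, 0, 0]'

```text
time_s: 8.6
position: [0.5799, 0.1633, 0.0687]
ee_rot: [[0.001, -0.923, 0.385], [0.0, 0.385, 0.923], [-1.0, -0.001, 0.0]]
force: [-0.4, -0.3, -1.6]
gripper_width: 0.76
```

Request:
drive_tool --pt "0 0 -0.05" --pt "0 0 -0.05" --pt "0 0 0" --pt "0 0 0" --turn '[0, 0, 0, 0]'

```text
time_s: 9.0
position: [0.5794, 0.1632, 0.0659]
ee_rot: [[0.0, -0.923, 0.385], [0.0, 0.385, 0.923], [-1.0, -0.0, 0.0]]
force: [1.1, 0.8, -2.1]
gripper_width: 0.763
```

Request:
drive_tool --pt "0 0 -0.04" --pt "0 0 -0.02" --pt "0 0 0" --pt "0 0 0" --turn '[0, 0, 0, 0]'

```text
time_s: 9.4
position: [0.5795, 0.1632, 0.0645]
ee_rot: [[0.0, -0.923, 0.385], [0.0, 0.385, 0.923], [-1.0, -0.0, 0.0]]
force: [-0.7, -0.7, 0.1]
gripper_width: 0.761
```

Request:
drive_tool --pt "0 0 0" --pt "0 0 0" --pt "0 0 0" --pt "0 0 0" --pt "0 0 0" --turn '[0, 0, 0, 0, 0]' --claw 0

```text
time_s: 9.9
position: [0.5795, 0.1632, 0.0644]
ee_rot: [[0.0, -0.923, 0.385], [0.0, 0.385, 0.923], [-1.0, -0.0, 0.0]]
force: [0.8, 0.4, 0.6]
gripper_width: 1.004
```

Request:
drive_tool --pt "0 0 0.4" --pt "0 0 0.8" --pt "0 0 0.8" --pt "0 0 0.8" --pt "0 0 0" --turn '[0, 0, 0, 0, 0]'

```text
time_s: 10.4
position: [0.5822, 0.1637, 0.1384]
ee_rot: [[0.007, -0.923, 0.385], [0.001, 0.385, 0.923], [-1.0, -0.006, 0.004]]
force: [0.4, -0.0, -0.2]
gripper_width: 1.004
```

```bash
python3 - <<'E'
from h import *
a,d=snap("side")
v=cv2.resize(a[150:270,270:400],(600,554),interpolation=2);cv2.imwrite('pics/c4.png',v)
E
```

```text
(no output)
```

View pics/c4.png

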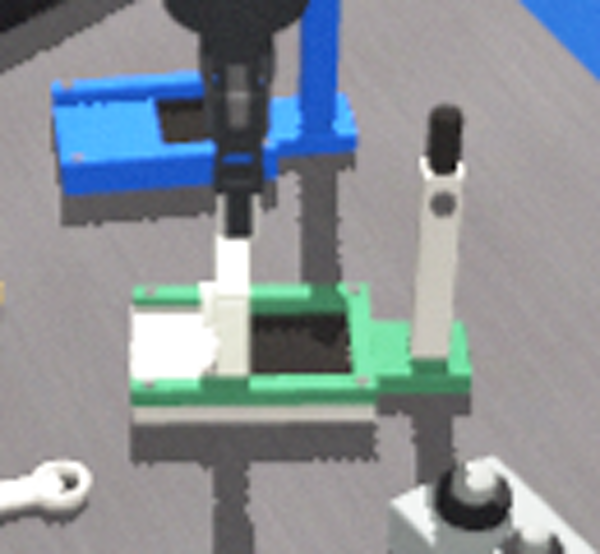

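The crop shows the cover standing on the deck at the pocket's edge, around (230,325), with the boss on the loading side at (207,300). Next I tip it over towards the pocket.

Request:
drive_tool --pt "-0.443 0.185 0" --pt "-0.443 0.185 0" --pt "-0.443 0.185 0" --pt "0 0 0" --pt "0 0 0" --pt "0 0 0" --pt "0 0 0" --pt "0 0 0" --turn '[0, 0, 0, 0, 0, 0, 0, 0]' --claw 1

```text
time_s: 11.25
position: [0.5466, 0.177, 0.1344]
ee_rot: [[0.0, -0.923, 0.386], [0.0, 0.386, 0.923], [-1.0, -0.0, 0.0]]
force: [0.1, -0.4, -0.1]
gripper_width: -0.0
```

Request:
drive_tool --pt "0 0 -0.8" --pt "0 0 -0.6" --pt "0 0 -0.4" --pt "0 0 0" --pt "0 0 0" --pt "0 0 0" --turn '[0, 0, 0, 0, 0, 0]'

```text
time_s: 11.85
position: [0.547, 0.1772, 0.0902]
ee_rot: [[0.002, -0.923, 0.385], [0.0, 0.385, 0.923], [-1.0, -0.001, 0.001]]
force: [1.1, -0.0, 0.0]
gripper_width: 0.004
```

Request:
drive_tool --pt "0.2214 -0.0926 0" --pt "0.2214 -0.0926 0" --pt "0.2214 -0.0926 0" --pt "0.2214 -0.0926 0" --pt "0.2214 -0.0926 0" --pt "0.2214 -0.0926 0" --pt "0 0 0" --pt "0 0 0" --pt "0 0 0" --pt "0 0 0" --turn '[0, 0, 0, 0, 0, 0, 0, 0, 0, 0]'

```text
time_s: 12.85
position: [0.5794, 0.1634, 0.0897]
ee_rot: [[0.0, -0.923, 0.385], [0.0, 0.385, 0.923], [-1.0, -0.0, 0.0]]
force: [-2.1, -0.3, 4.9]
gripper_width: 0.0
```

```bash
python3 - <<'E'
from h import *
a,d=snap("side")
v=cv2.resize(a[150:270,270:400],(600,554),interpolation=2);cv2.imwrite('pics/c5.png',v)
E
```

```text
(no output)
```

View pics/c5.png

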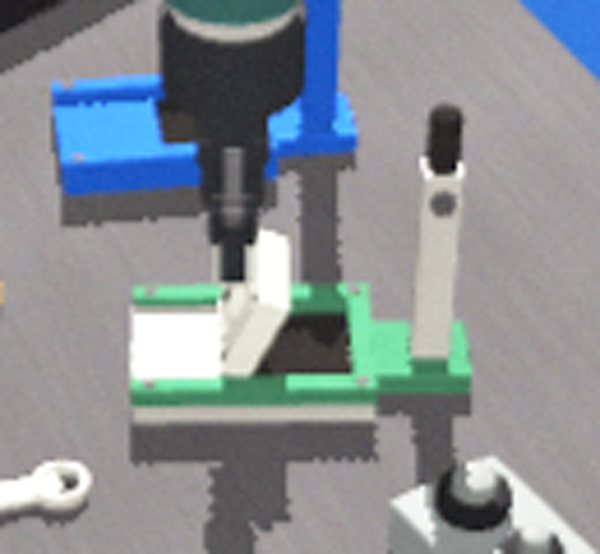

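The cover is tilted about 35° at crop (255,310), and its boss is caught under the fingertip. Lifting should let it fall forward.

Request:
drive_tool --pt "0.05 -0.02 0.2" --pt "0.05 -0.02 0.3" --pt "0 0 0.5" --pt "0 0 0.6" --pt "0 0 0.6" --pt "0 0 0" --pt "0 0 0" --turn '[0, 0, 0, 0, 0, 0, 0]'

```text
time_s: 13.6
position: [0.5825, 0.1623, 0.1454]
ee_rot: [[0.002, -0.923, 0.385], [0.0, 0.385, 0.923], [-1.0, -0.002, 0.001]]
force: [-0.2, 0.1, -0.2]
gripper_width: -0.001
```

```bash
python3 - <<'E'
from h import *
a,d=snap("side")
v=cv2.resize(a[150:270,270:400],(600,554),interpolation=2);cv2.imwrite('pics/c6.png',v)
E
```

```text
(no output)
```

View pics/c6.png

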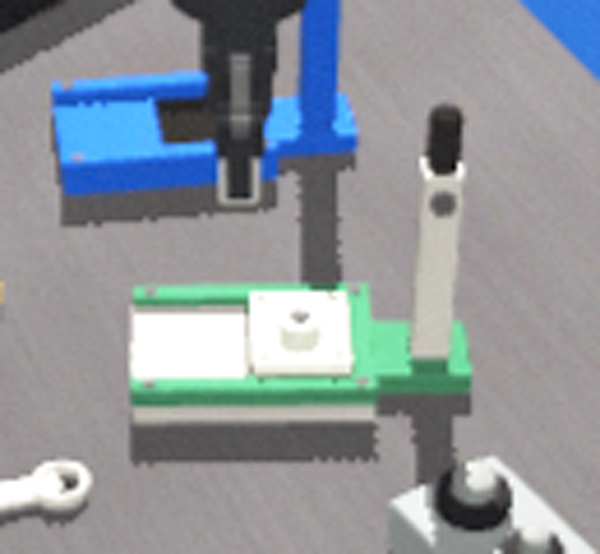

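The cover now lies in the pocket, boss up at crop (300,330). I'll check the height and tilt from the depth image.

```bash
python3 - <<'E'
from m import *
im,P,m=seg("side",(285,165,385,250))
R=np.array([[.9225,-.386],[.386,.9225]]);q=P.copy();q[...,:2]=(P[...,:2]-[.6155,.1473])@R.T
w=m&(im.min(2)>120)&(abs(q[...,0])<27)&(abs(q[...,1])<31)&(np.hypot(q[...,0],q[...,1])>17)&(q[...,2]>.02)
s=q*np.array([1000,1000,1000])
w=m&(im.min(2)>120)&(abs(s[...,0])<27)&(abs(s[...,1])<31)&(np.hypot(s[...,0],s[...,1])>20)
p=s[w];A=np.c_[p[:,:2],np.ones(len(p))];c=np.linalg.lstsq(A,p[:,2],rcond=None)[0];print(len(p),'plane',c)
w=m&(im.min(2)>110)&(s[...,0]>-40)&(s[...,0]<40)&(abs(s[...,1])<40)&(s[...,2]>26)&(s[...,2]<34)
print([np.round(x,1) for x in cv2.minAreaRect(s[w][:,:2].astype(np.float32))])
d=m&(im.min(2)>110)&(s[...,0]>-90)&(s[...,0]<-38)&(abs(s[...,1])<30); print('deck z',np.median(s[d][:,2]))
b=m&(im.min(2)>90)&(s[...,2]>36)&(np.hypot(s[...,0],s[...,1])<22);print('boss',s[b].mean(0),np.percentile(s[b][:,2],90))
print(get_state()["position"])
E
```

```text
193 plane [-1.81251244e-02  2.35081626e-02  3.07331396e+01]
[array([1. , 0.7]), array([74.5, 79.6]), np.float64(1.0)]
deck z 19.457937414361137
boss [-2.45236831 -0.7466944  38.79833529] 41.000961930248735
[0.58183157 0.16218345 0.14448948]
```

The plate top reads z about 30.7 mm with a tilt near 0.03, and the deck reads 19.5 where 18 is expected, so the cover is home. On to the smallest key.

Request:
drive_tool --pt "0.194 -0.789 0" --pt "0.194 -0.789 0" --pt "0.194 -0.789 0" --pt "0.194 -0.789 0" --pt "0.194 -0.789 0" --pt "0.194 -0.789 0" --pt "0.194 -0.789 0" --pt "0.194 -0.789 0" --pt "0.194 -0.789 0" --pt "0.194 -0.789 0" --turn '[0, 0, 0, 0, 0, 0, 0, 0, 0, 0]'

```text
time_s: 14.65
position: [0.6297, -0.0357, 0.1431]
ee_rot: [[-0.002, -0.923, 0.385], [0.0, 0.385, 0.923], [-1.0, 0.002, -0.0]]
force: [0.6, -0.1, 0.2]
gripper_width: -0.001
```

Request:
drive_tool --pt "0.194 -0.789 0" --pt "0.194 -0.789 0" --pt "0 0 0" --pt "0 0 -0.6" --pt "0 0 -0.6" --pt "0 0 -0.6" --pt "0 0 -0.3" --pt "0 0 0" --pt "0 0 0" --pt "0 0 0" --turn '[0, 0, 0, 0, 0, 0, 0, 0, 0, 0]'

```text
time_s: 15.65
position: [0.6407, -0.0745, 0.0925]
ee_rot: [[0.001, -0.923, 0.385], [-0.0, 0.385, 0.923], [-1.0, -0.001, 0.0]]
force: [0.0, 0.4, 0.3]
gripper_width: -0.001
```

Request:
drive_tool --pt "0 0 -0.12" --pt "0 0 -0.12" --pt "0 0 -0.08" --pt "0 0 -0.08" --pt "0 0 0" --pt "0 0 0" --turn '[0, 0, 0, 0, 0, 0]'

```text
time_s: 16.25
position: [0.64, -0.0745, 0.0819]
ee_rot: [[-0.0, -0.923, 0.385], [-0.0, 0.385, 0.923], [-1.0, 0.0, -0.0]]
force: [-0.2, -0.6, 1.7]
gripper_width: -0.005
```

Request:
drive_tool --pt "0 0 -0.08" --pt "0 0 -0.08" --pt "0 0 0" --pt "0 0 0" --turn '[0, 0, 0, 0]'

```text
time_s: 16.65
position: [0.6402, -0.0745, 0.078]
ee_rot: [[0.0, -0.923, 0.385], [-0.0, 0.385, 0.923], [-1.0, -0.0, 0.0]]
force: [-1.1, 0.3, 3.8]
gripper_width: 0.001
```

Request:
drive_tool --pt "0 0 -0.06" --pt "0 0 -0.06" --pt "0 0 0" --pt "0 0 0" --turn '[0, 0, 0, 0]'

```text
time_s: 17.05
position: [0.6402, -0.0746, 0.0759]
ee_rot: [[0.0, -0.923, 0.385], [-0.0, 0.385, 0.923], [-1.0, -0.0, -0.0]]
force: [-3.5, 1.2, 8.5]
gripper_width: -0.001
```

Request:
drive_tool --pt "0 0 0.4" --pt "0 0 0.7" --pt "-0.1 0.65 0" --pt "-0.1 0.65 0" --pt "-0.1 0.66 0" --pt "0 0 0" --pt "0 0 -0.4" --pt "0 0 -0.2" --pt "0 0 0" --pt "0 0 0" --turn '[0, 0, 0, 0, 0, 0, 0, 0, 0, 0]'

```text
time_s: 18.05
position: [0.6322, -0.0259, 0.0866]
ee_rot: [[-0.001, -0.923, 0.386], [0.0, 0.386, 0.923], [-1.0, 0.001, -0.0]]
force: [0.7, 0.6, 1.0]
gripper_width: -0.002
```

Request:
drive_tool --pt "0 0 -0.12" --pt "0 0 -0.12" --pt "0 0 -0.08" --pt "0 0 -0.08" --pt "0 0 -0.08" --pt "0 0 0" --pt "0 0 0" --pt "0 0 0" --turn '[0, 0, 0, 0, 0, 0, 0, 0]'

```text
time_s: 18.85
position: [0.6331, -0.0259, 0.0761]
ee_rot: [[0.001, -0.923, 0.385], [-0.001, 0.385, 0.923], [-1.0, -0.001, -0.0]]
force: [-1.4, -1.5, 5.7]
gripper_width: 0.002
```

Request:
drive_tool --pt "0 0 -0.06" --pt "0 0 -0.06" --pt "0 0 0" --pt "0 0 0" --turn '[0, 0, 0, 0]'

```text
time_s: 19.25
position: [0.6332, -0.0259, 0.0758]
ee_rot: [[0.002, -0.923, 0.385], [-0.001, 0.385, 0.923], [-1.0, -0.002, -0.0]]
force: [-6.5, -0.8, 19.5]
gripper_width: 0.002
```

Request:
drive_tool --pt "0 0 0.5" --pt "0 0 0.7" --pt "0.122 -0.803 0" --pt "0.122 -0.803 0" --pt "0.122 -0.803 0" --pt "0.122 -0.803 0" --pt "0.122 -0.803 0" --pt "0 0 0" --pt "0 0 -0.4" --pt "0 0 -0.2" --turn '[0, 0, 0, 0, 0, 0, 0, 0, 0, 0]'

```text
time_s: 20.25
position: [0.647, -0.1254, 0.0859]
ee_rot: [[-0.002, -0.923, 0.385], [0.001, 0.385, 0.923], [-1.0, 0.002, 0.0]]
force: [-0.8, -0.4, -0.9]
gripper_width: 0.003
```

Request:
drive_tool --pt "0 0 0" --pt "0 0 -0.12" --pt "0 0 -0.12" --pt "0 0 -0.08" --pt "0 0 -0.08" --pt "0 0 -0.08" --pt "0 0 0" --pt "0 0 0" --pt "0 0 0" --turn '[0, 0, 0, 0, 0, 0, 0, 0, 0]'

```text
time_s: 21.15
position: [0.648, -0.1254, 0.0761]
ee_rot: [[0.0, -0.923, 0.385], [0.001, 0.385, 0.923], [-1.0, -0.0, 0.001]]
force: [-1.8, 2.1, 4.5]
gripper_width: 0.001
```

Request:
drive_tool --pt "0 0 -0.06" --pt "0 0 -0.04" --pt "0 0 0" --pt "0 0 0" --turn '[0, 0, 0, 0]'

```text
time_s: 21.55
position: [0.648, -0.1254, 0.0758]
ee_rot: [[0.001, -0.923, 0.385], [0.001, 0.385, 0.923], [-1.0, -0.001, 0.001]]
force: [-6.0, 3.4, 15.8]
gripper_width: -0.001
```

Bottomed out. Now lift clear and check everything once more.

Request:
drive_tool --pt "0 0 0.5" --pt "0 0 1" --pt "0 0 1" --pt "-0.5 0 1" --pt "-0.5 0 1" --pt "-0.5 0 0" --pt "-0.5 0 0" --pt "0 0 0" --pt "0 0 0" --pt "0 0 0" --turn '[0, 0, 0, 0, 0, 0, 0, 0, 0, 0]'

```text
time_s: 22.55
position: [0.5976, -0.1258, 0.1841]
ee_rot: [[-0.001, -0.923, 0.385], [0.0, 0.385, 0.923], [-1.0, 0.001, -0.0]]
force: [-0.5, -0.2, 0.6]
gripper_width: -0.002
```

```bash
python3 - <<'E'
from m import *
a,_=snap("side");b,_=snap("top")
for n,bb in(("top",(225,150,305,245)),("side",(285,165,385,250))):
    im,P,m=seg(n,bb);R=np.array([[.9225,-.386],[.386,.9225]]);s=P.copy();s[...,:2]=(P[...,:2]-[.6155,.1473])@R.T;s*=1000
    w=m&(im.min(2)>120)&(abs(s[...,0])<26)&(abs(s[...,1])<30)&(np.hypot(s[...,0],s[...,1])>20)
    p=s[w];print(n,len(p),np.linalg.lstsq(np.c_[p[:,:2],np.ones(len(p))],p[:,2],rcond=None)[0])
v=np.hstack([cv2.resize(a[130:400,190:470],(400,386)),cv2.resize(b[80:340,150:490],(400,306))[:386]] if 0 else [cv2.resize(a[130:400,190:470],(400,386)),cv2.resize(b[80:340,210:490],(400,386))]);cv2.imwrite('pics/c7.png',v)
E
```

```text
top 281 [ 9.49624489e-04 -8.77443804e-03  2.84841811e+01]
side 164 [-1.00147520e-02  2.42838566e-02  3.08504110e+01]
```

View pics/c7.png

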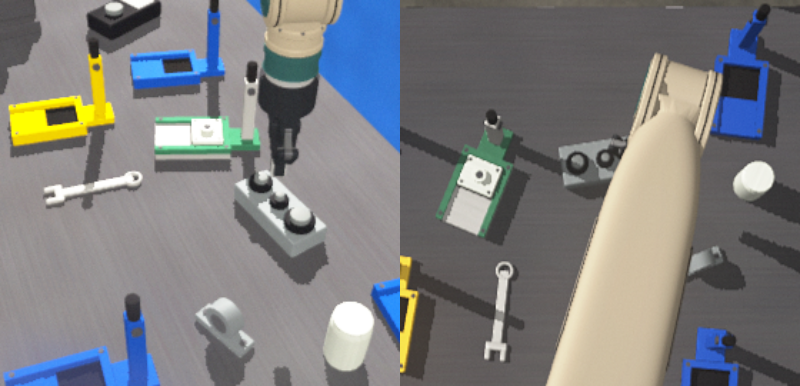

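The cover is flat in the pocket, at crop (207,130) in the side view and (482,177) in the top view. The keys are back up, the can, bearing block and wrench are undisturbed, and the arm is clear.

```bash
python3 -c "
from plant import *
print(finish_job())"
```

```text
the job is handed in; nothing more can be done
None
```

The job was handed in at about 22.7 s of the 62 s allowed; no verdict is reported, so success rests on my own checks.

**What I did:** I gripped the upright cover by its ends, stood it on the nest's deck at the pocket's edge, and tipped it over with closed fingers. It stopped part-way with its boss caught under the fingertip, and lifting the fingers let it fall into the pocket, boss up. I then pressed the keys smallest, middle, largest. Each was pushed until the force rose past the spring's 4 N (8.5, 19.5 and 15.8 N) and the tool stopped going down.

**Last checks:**
- **Cover:** its top face measured 28.5 mm high from the top camera and 30.9 mm from the side camera, where 30 mm is home. The tilt was 0.01 to 0.03 rad. The two heights differ by 2.4 mm, about the calibration error, and the pictures show the cover flat inside the rims. I did not get a clean measurement of its position within the pocket: the outline fit also took in the rims, and the boss read 2.5 mm off centre.
- **Keys:** they look sprung back in the picture; their travel was not measured.
- **Can, bearing block and wrench:** they look unmoved by eye only, and the arm ended clear of everything.

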